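Slide the white tile out over the end of the ware board

ROBOT

A 6-joint arm with a two-finger parallel gripper is mounted at the origin on the work surface. World frame = base frame: x ahead of the robot, y to its left, z up, the work surface at z = 0. Lengths are in m, angles in rad, forces in N, time in s.
With the tool pointing down it reaches from about 0.275 to 0.975 m from the base axis. Payload 8.4 kg.
Tool frame: the origin (TCP) lies midway between the tips of the shut fingers; the grasp point (between the pads) lies grasp_offset behind it (grasp_offset is the distance from the TCP to the grasp point, in m); z points along the fingers, y is the line along which they close (so a half turn about z gives the same grasp; the last joint's range is limited). The gripper opens to 92 mm and grips with 3 to 60 N. Pads are 20 mm wide; open, the fingers measure 128 mm over their backs; the gripper's body (75 mm by 189 mm) begins 69 mm behind the grasp point.
Start: joints at [-1.17, 0.353, 1.633, -0, 1.155, -0.002], TCP at [0.245, -0.575, 0.215] pointing down, gripper open.
Joint ranges: [-2.63, 2.63], [-0.92, 2.1], [0.06, 2.66], [-1.3, 4.44], [0, 2.69], [-3.02, 3.02]. Speed limits (rad/s): [2.22, 2.22, 2.79, 3.14, 3.14, 3.14].

INTERFACE

Orientations are given as a 3x3 rotation matrix whose columns are the frame's x, y, z axes.
In Python, from bench import sense, read_camera, sign_off, masks_of, pinpoint, grasp_offset gives the robot as it stands.
- The arm moves only by the tool move_arm, never from a script. Its argument "deltas" is a list that holds one entry, the list of rows, each a list of 6 numbers: the shift along the tool's x, y, z scaled (see below), then the turn, a rotation vector about the tool's x, y, z scaled (see below). In form: [[[tx, ty, tz, ax, ay, az], ...]]. A call has 1 to 10 rows; each row is the pose to reach, as a shift and turn from the pose commanded when the call began, along the tool's axes at that moment; what a row does not reach only later rows make up. The controller multiplies each number of a shift by 500 mm and each number of a turn by 90 degrees. A row lasts 1/8 s, in which the tool goes at most 62.5 mm and 10.7 degrees, less where a joint would pass 70% of its speed; a pose out of reach is approached as far as the arm can. A call with a number of a shift or a turn outside -1 to 1 is refused whole. A call with a gripper value outside its range is refused whole. "jaw" is the closure, from 0 (fully open) to 1 (shut), set as the call begins (left out, the last holds). The fingers move at their own pace and stop on an object; "grip_force" is the grip in N (left out, the last holds). Time passes only in rows, so rows that repeat a pose let the fingers close. It gives the time, the measured TCP pose, the force, the opening and the grip force at its end, in the units of the state.
- sense(): the state, without advancing time (a new reading comes with each control period).
- read_camera(name): name is "side" or "top"; returns a dict with "color" (420x560x3 uint8, red, green, blue), "mtx" (3x3 intrinsics, pixels), "cam_to_world" (4x4, takes a point from camera to world coordinates). Camera axes: x right, y down, z forward; pixel columns grow to the right and rows downward; lengths in m; the calibration is good to about 2 mm. A picture is of the moment at which its call begins. There is no depth.
- sign_off(): hands the job in; it is judged then, once.
Trained networks look in a picture, given as the dict that the camera call returned (one of the last four; its "shot" number tells which), for a name from the list of things; names that differ only in an ending like _2 or _b are one class to them, and where a whole thing is asked for, a point or a joint stands for the part that bears it (a point fixed in the world has none). Each returns a list of dicts, best first, with "confidence" (0 to 1); they miss things now and then, are a little off and sometimes report something else, mostly with a low value. They report only what shows in the picture. A call takes as long as a camera call. They do not tell look-alikes from the thing itself.
- masks_of(picture, thing): "region" (420x560 bool, what is visible of it).
- pinpoint(picture, thing): "location" ([x, y, z] in m, in world coordinates, good to about 4 mm: a listed point, or the origin of a listed thing).
The state is a dict: "clock": time; "qpos": joint angles; "qvel": joint speeds; "joint_efforts": joint torques, N m; "tool_pos": TCP position; "eef_rot": TCP orientation; "ft_force": force on the tool from outside, world axes, zero at the start; "wrist_torque": the same for the moment, N m; "opening": finger opening in m; "grasp_force": force on a finger pad.
Only numpy, scipy, OpenCV 4.12 (cv2) and the standard library are available. Lean on these libraries where they do the work, as an engineer would, in place of code of your own. Each camera call takes 0.05 s, during which the arm holds its last target. There are 200 camera calls.

TASK

The white-glazed tile lies flat on the ware board, so no one can get hold of its edge. Using your fingertips, push it along the board, out over the end of the board it lies nearest to, until about a third of its length sticks out past that end, with the tile lying straight along the board and neither long side hanging over the board's sides. Only slide it, never lift it, and leave the blue tile, the little vase on the board and everything else where they are.

Things in the scene. Friction and masses are not known exactly. Their poses are not given: they have to be found in the camera images.
- board: ware board, a pale pine plank 160 mm wide (its x) x 600 mm long (its y) x 20 mm thick, standing on four 50 mm kiln props; it is fixed and cannot move. Origin: on the bench, under the plank's centre; z up. The plank's top is 70 mm above the origin, its two ends lie at y = +300 and y = -300 mm, its long sides at x = +80 and -80 mm. Its long axis runs roughly across in front of the robot
- tile_white: loose stoneware tile with a white-glazed top and reddish bare clay edges, 100 mm (its x) x 150 mm (its y) x 7 mm thick, about 0.2 kg, two small dark screw holes near its ends. Origin: centre of its underside; z up. It lies glazed side up on the board towards one end, its long side roughly along the board, turned by up to about 15 degrees; slides with ordinary friction
- tile_blue: a tile of the same size with a blue-glazed top, lying on the board towards the other end; to be left alone. Origin: centre of its underside
- vase: little reddish bud vase, 48 mm across and 60 mm tall, standing near the middle of the board between the tiles; to be left alone. Origin: centre of its foot
- sculpture: white birch-trunk sculpture with a pointed top and green fir trees painted round its foot, 112 mm across and 228 mm tall, standing on a low white base board at the right. Origin: centre of its foot
- jar: jar with a yellow lid, 64 mm across and 85 mm tall, standing on the bench beyond the board. Origin: centre of its foot
- bowl: white water bowl, 120 mm across and 55 mm tall, on the bench beyond the board. Origin: centre of its foot
- brush: glaze brush 180 mm long lying on the bench left of the board. Origin: under its middle
- clay_tool: wooden modelling tool about 170 mm long lying on the bench at the right, between robot and board. Origin: under its middle
Not all that is in view belongs to the job. What is shaped like the tile_white but pink or yellow is not meant.

How it is judged:
At the end, for the whole second after the job is handed in: The white tile lies flat and at rest on the board with 35 to 65 mm of its 150 mm length past one end (a third is 50 mm), within 8 degrees of the board's direction and its centre within 30 mm of the board's centre line ((y of tile_white in the frame of board between 0.26 and 0.29 m or y of tile_white in the frame of board between -0.29 and -0.26 m) and x of tile_white in the frame of board between -0.03 and 0.03 m and angle between the y axis of tile_white and the y axis of board, either way round below 0.14 rad and z of tile_white in the frame of board between 0.066 and 0.073 m and angle between tile_white's own z axis and vertical below 0.04 rad and linear speed of tile_white below 0.01 m/s); the robot touches nothing.
It fails at once if the white tile is lifted or tipped off the board (z of tile_white in the frame of board above 0.08 m or z of tile_white in the frame of board below 0.055 m or angle between tile_white's own z axis and vertical above 0.2 rad).
It fails at once if the white tile is pushed with anything but the fingers (contact force between the arm and tile_white above 2 N).
It fails at once if the blue tile is moved by more than 10 mm (distance of tile_blue from where it was at the start of the episode above 0.01 m).
It fails at once if the vase is moved by more than 10 mm or tipped (distance of vase from where it was at the start of the episode above 0.01 m or angle between vase's own z axis and vertical above 0.3 rad).
It fails at once if something else on the bench is moved by more than 20 mm (distance of any of sculpture, jar, bowl, brush, clay_tool from where it was at the start of the episode above 0.02 m).
It also fails if it takes over 38 s, if anything falls off the work surface, if the arm or the gripper's body presses on something with over 40 N, if the wrist force passes 120 N, or if a joint passes its speed limit or range.

## Working session

There is one attempt and no reset: what is moved stays moved. The work goes in short steps, Python scripts to look and compute and a tool call to move; the robot and the scene stay as the last step left them, time stands still between calls to the robot, and variables do not carry over. Pictures are saved under pics/ and viewed, at most 10 in all, crops included, and the job is handed in when it is done.

Besides the shell and the picture viewer there is one more tool, called as name([rows], argument=value, ...), one row to a line, values as JSON. move_arm: Moves the arm, as the interface text tells. Shifts and turns lie within -1 to 1; 1 stands for 500 mm of shift or 90 degrees of turn. Its arguments: {"type":"object","properties":{"deltas":{"type":"array"},"jaw":{"type":"number"},"grip_force":{"type":"number"}},"required":["deltas"]}

```bash
mkdir -p pics; cat > h.py <<'E'
import numpy as np, cv2
from bench import *
def pix2plane(p,uv,z):
    uv=np.atleast_2d(uv).astype(float); d=np.c_[uv,np.ones(len(uv))]@np.linalg.inv(p["mtx"]).T
    T=p["cam_to_world"]; d=d@T[:3,:3].T; o=T[:3,3]
    return o+d*((z-o[2])/d[:,2])[:,None]
def rect(p,m,z):
    c=max(cv2.findContours(m.astype(np.uint8),0,2)[0],key=cv2.contourArea)[:,0]
    w=pix2plane(p,c,z)[:,:2]*1000
    return cv2.minAreaRect(w.astype(np.float32)), cv2.boundingRect(c)
E
python3 - <<'E'
from h import *
s=sense();print(s["clock"],s["tool_pos"],s["eef_rot"].tolist() if hasattr(s["eef_rot"],'tolist') else s["eef_rot"],s["opening"],grasp_offset)
a=read_camera("top");b=read_camera("side")
cv2.imwrite("pics/a.png",np.vstack([a["color"]])[:,:,::-1]);cv2.imwrite("pics/b.png",b["color"][:,:,::-1])
for t,z in [("tile_white",.077),("tile_blue",.077),("board",.07),("vase",.1)]:
    for r in masks_of(a,t): print(t,r["confidence"],rect(a,r["region"],z))
    for r in pinpoint(a,t): print("  pin",r["confidence"],np.round(r["location"],3))
E
```

```text
0.0 [ 0.24480901 -0.57453204  0.21388409] [[0.9199786463374805, 0.3919681516769622, -0.0005082853560996166], [0.39196848080023355, -0.9199778106115716, 0.001240178010032906], [1.8499033272566018e-05, -0.0013401691257309176, -0.9999991018018468]] 0.09188050900998643 0.0187
tile_white 0.93 (((520.2765502929688, 169.54571533203125), (101.50264739990234, 154.26907348632812), 1.0171599388122559), (210, 183, 49, 32))
tile_white 0.76 (((509.2408142089844, 369.0088806152344), (94.883544921875, 141.3698272705078), 41.97545623779297), (147, 178, 50, 48))
tile_white 0.65 (((288.8945007324219, 178.56771850585938), (146.7344207763672, 98.31504821777344), 27.038326263427734), (206, 244, 46, 56))
  pin 0.75 [0.524 0.168 0.068]
  pin 0.65 [ 0.286  0.187 -0.004]
  pin 0.57 [0.521 0.393 0.004]
tile_blue 0.64 (((505.1219177246094, -235.39804077148438), (152.64437866210938, 106.71080780029297), 87.55943298339844), (336, 188, 49, 35))
tile_blue 0.28 (((298.3914794921875, -271.3965759277344), (29.908870697021484, 13.994683265686035), 17.54098892211914), (370, 266, 7, 10))
  pin 0.59 [ 0.506 -0.235  0.066]
board 0.64 (((512.1196899414062, -27.922821044921875), (599.0286254882812, 163.52847290039062), 89.00843048095703), (202, 175, 187, 56))
  pin 0.92 [ 0.514 -0.031 -0.003]
vase 0.71 (((506.4178466796875, -26.832672119140625), (585.3770141601562, 160.14353942871094), 88.89354705810547), (202, 175, 187, 56))
vase 0.55 (((525.195556640625, -25.05475425720215), (48.480289459228516, 44.26282501220703), 0.8417178988456726), (288, 189, 15, 16))
  pin 0.55 [ 0.528 -0.03   0.071]
```

View pics/a.png

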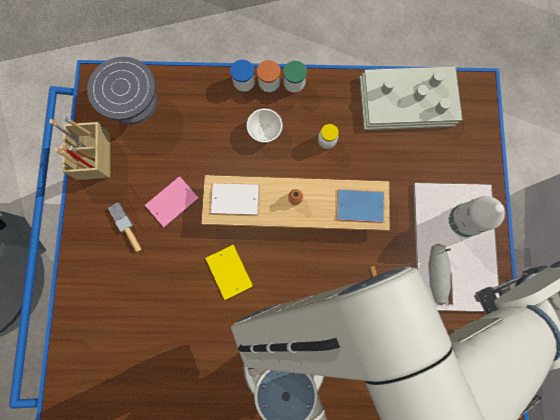

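View pics/b.png

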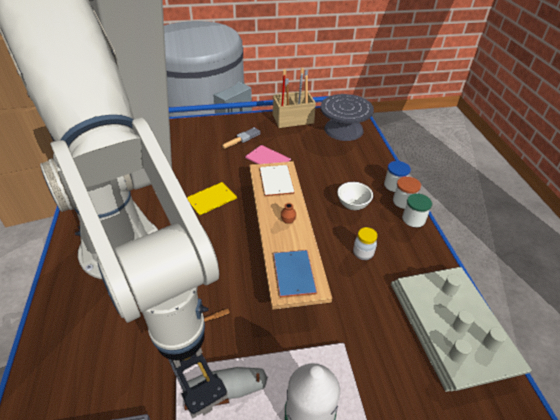

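The top view shows three candidates. The white tile at (234,199) is on the pine board at its left end. The pink tile at (171,201) and the yellow tile at (229,272) lie on the bench. Only the white one fits the description: white-glazed, on the board, nearest the left (+y) end. I'll confirm it in a crop and refine its edges.

```bash
python3 - <<'E'
from h import *
a=read_camera("top")
c=a["color"][165:240,195:300]
cv2.imwrite("pics/c.png",cv2.resize(c,None,fx=7,fy=7,interpolation=cv2.INTER_CUBIC)[:,:,::-1])
# subpixel: upsample, white threshold
u=cv2.resize(a["color"],None,fx=4,fy=4,interpolation=cv2.INTER_CUBIC).astype(int)
m=(u.min(2)>150); k=np.zeros_like(m);k[165*4:240*4,195*4:300*4]=1; m&=k
c=max(cv2.findContours(m.astype(np.uint8),0,2)[0],key=cv2.contourArea)[:,0]
w=pix2plane(a,(c+.5)/4-.5,.077)[:,:2]*1000
print(cv2.minAreaRect(w.astype(np.float32)))
E
```

```text
((521.6434936523438, 168.11932373046875), (150.72210693359375, 100.04059600830078), 89.47711181640625)
```

View pics/c.png

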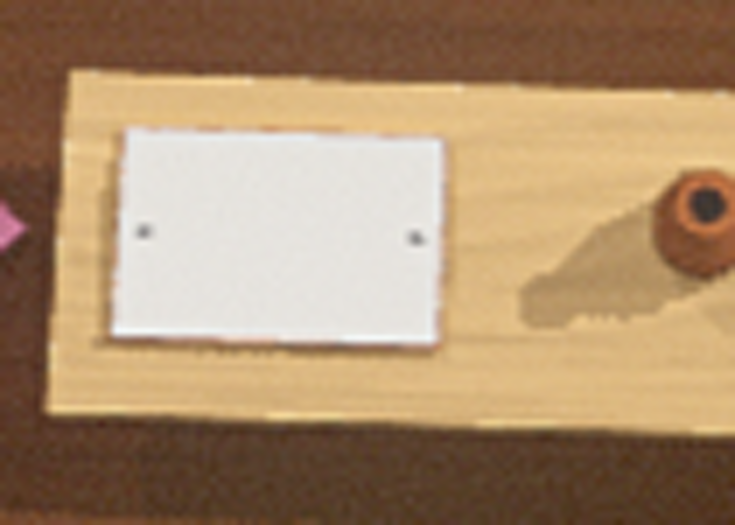

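The crop confirms it: white glaze, reddish edges, two dark holes, lying on the pine board with the vase to its right. Centre is about (522,168) mm and its long axis is within about 1° of the board's. I'll push the trailing edge with two partly open fingertips, about 79 mm towards +y.

```bash
cat >> h.py <<'E'
from scipy.spatial.transform import Rotation as R
def delta(pos,yaw=89.2,dxyz=(0,0,0)):
    s=sense();r=np.array(s["eef_rot"]);c=np.cos(np.radians(yaw));sn=np.sin(np.radians(yaw))
    g=np.array([[c,sn,0],[sn,-c,0],[0,0,-1]])
    t=r.T@(np.array(pos)-s["tool_pos"])/.5; v=R.from_matrix(r.T@g).as_rotvec()/(np.pi/2)
    print(s["clock"],np.round(s["tool_pos"],4),"d",np.round(t,4),np.round(v,4),"F",np.round(s["ft_force"],1),"op",s["opening"])
E
python3 - <<'E'
from h import *
delta((.45,-.2,.215)); delta((.52,.064,.16))
E
```

```text
0.55 [ 0.245  -0.575   0.2146] d [ 0.6712 -0.5292 -0.0008] [ 0.      0.     -0.7347] F [-0.2  0.7  0.2] op 0.09181145847599871
0.55 [ 0.245  -0.575   0.2146] d [ 1.007  -0.96    0.1092] [ 0.      0.     -0.7347] F [-0.2  0.7  0.2] op 0.09181145847599871
```

move_arm([
  [[0.67,-0.53,0,0,0,-0.735],[0.67,-0.53,0,0,0,-0.735],[0.67,-0.53,0,0,0,-0.735],[0.67,-0.53,0,0,0,-0.735],[0.67,-0.53,0,0,0,-0.735],[0.67,-0.53,0,0,0,-0.735],[0.67,-0.53,0,0,0,-0.735],[0.67,-0.53,0,0,0,-0.735],[0.67,-0.53,0,0,0,-0.735]],
], jaw=0.45)

```text
clock: 1.68
tool_pos: [0.4492, -0.2, 0.2146]
eef_rot: [[0.013, 1.0, -0.0], [1.0, -0.013, -0.0], [-0.0, -0.0, -1.0]]
ft_force: [-0.4, -0.8, 0.8]
opening: 0.0505
grasp_force: 0.0
```

```bash
python3 - <<'E'
from h import *
delta((.52,.064,.19)); delta((.52,.064,.085))
E
```

```text
1.675 [ 0.4492 -0.2     0.2146] d [0.5298 0.1349 0.049 ] [-0.0001  0.0002  0.0008] F [-0.4 -0.8  0.8] op 0.050452501905932874
1.675 [ 0.4492 -0.2     0.2146] d [0.5299 0.1349 0.259 ] [-0.0001  0.0002  0.0008] F [-0.4 -0.8  0.8] op 0.050452501905932874
```

move_arm([
  [[0.53,0.135,0.03,0,0,0],[0.53,0.135,0.03,0,0,0],[0.53,0.135,0.03,0,0,0],[0.53,0.135,0.03,0,0,0],[0.53,0.135,0.03,0,0,0],[0.53,0.135,0.03,0,0,0],[0.53,0.135,0.1,0,0,0],[0.53,0.135,0.2,0,0,0],[0.53,0.135,0.25,0,0,0],[0.53,0.135,0.25,0,0,0]],
])

```text
clock: 2.92
tool_pos: [0.5187, 0.062, 0.0881]
eef_rot: [[0.016, 1.0, -0.004], [1.0, -0.016, -0.001], [-0.001, -0.004, -1.0]]
ft_force: [-0.1, -0.0, 0.2]
opening: 0.0505
grasp_force: 0.0
```

```bash
python3 - <<'E'
from h import *
delta((.52,.064,.073))
a=read_camera("side")
cv2.imwrite("pics/d.png",cv2.resize(a["color"][130:300,200:380],None,fx=3.3,fy=3.3,interpolation=cv2.INTER_CUBIC)[:,:,::-1])
E
```

```text
2.925 [0.5187 0.062  0.0881] d [0.0041 0.0026 0.0302] [-0.0025  0.0006 -0.0011] F [-0.1 -0.   0.2] op 0.050500739946077344
```

View pics/d.png

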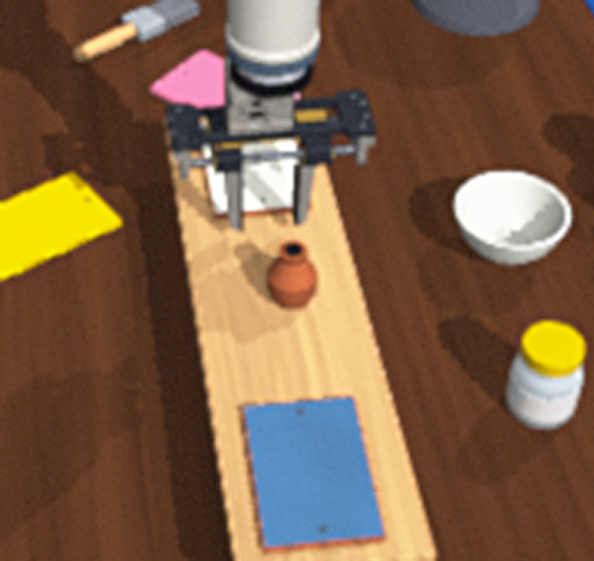

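The crop shows both fingertips at (236,225) and (301,220), in front of the tile's trailing edge (y about 212) and clear of the vase at (292,275). Next, descend.

move_arm([
  [[0.0,0,0.012,0,0,0],[0,0,0.024,0,0,0],[0,0,0.028,0,0,0],[0,0,0.028,0,0,0],[0,0,0.028,0,0,0]],
])

```text
clock: 3.6
tool_pos: [0.5205, 0.0643, 0.0758]
eef_rot: [[0.013, 1.0, 0.0], [1.0, -0.013, 0.0], [0.0, 0.0, -1.0]]
ft_force: [-0.2, 0.9, -0.8]
opening: 0.0509
grasp_force: 0.0
```

move_arm([
  [[0,0,0.0055,0,0,0],[0,0,0.0055,0,0,0],[0.015,0,0.0055,0,0,0],[0.03,0,0.0055,0,0,0],[0.045,0,0.0055,0,0,0],[0.06,0,0.0055,0,0,0],[0.075,0,0.0055,0,0,0],[0.085,0,0.0055,0,0,0],[0.09,0,0.0055,0,0,0],[0.09,0,0.0055,0,0,0]],
])

```text
clock: 4.85
tool_pos: [0.521, 0.1095, 0.0728]
eef_rot: [[0.013, 1.0, 0.0], [1.0, -0.013, 0.0], [0.0, 0.0, -1.0]]
ft_force: [0.1, 0.1, 0.2]
opening: 0.0506
grasp_force: 0.0
```

```bash
cat >> h.py <<'E'
def tile():
    a=read_camera("top")
    for t,z in [("tile_white",.077),("board",.07)]:
        for r in masks_of(a,t)[:1 if t=="board" else 3]: print(t,r["confidence"],rect(a,r["region"],z))
        for r in pinpoint(a,t): print(" pin",r["confidence"],np.round(r["location"],3))
    return a
E
python3 - <<'E'
from h import *
a=tile();delta((.52,.16,.073))
cv2.imwrite("pics/e.png",cv2.resize(np.vstack([a["color"][150:240,170:290],read_camera("side")["color"][130:220,240:360]]),None,fx=3.3,fy=3.3,interpolation=cv2.INTER_CUBIC)[:,:,::-1])
E
```

```text
tile_white 0.74 (((520.3151245117188, 251.30126953125), (98.87612915039062, 41.363121032714844), 2.642665386199951), (202, 183, 14, 31))
tile_white 0.69 (((507.0320129394531, 370.24749755859375), (96.60162353515625, 143.8240966796875), 43.579925537109375), (146, 177, 52, 50))
 pin 0.89 [0.519 0.39  0.006]
 pin 0.74 [0.524 0.197 0.068]
board 0.59 (((510.9029541015625, -140.0477752685547), (375.1077575683594, 162.5003204345703), 89.10101318359375), (273, 178, 116, 53))
 pin 0.97 [ 0.516 -0.029 -0.003]
5.1 [0.521  0.1091 0.0728] d [ 0.1017 -0.0033 -0.0003] [-0.     -0.0001  0.0001] F [0.4 0.1 0.3] op 0.050598737424815396
```

View pics/e.png

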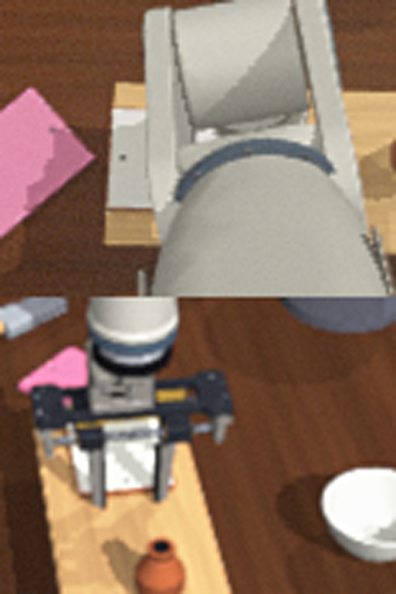

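The tile's leading edge is now level with the board's end (crop x about 107), still straight, with the fingers square on its trailing edge. 50 mm more, then back off and lift.

move_arm([
  [[0.015,0,0,0,0,0],[0.03,0,0,0,0,0],[0.045,0,0,0,0,0],[0.06,0,0,0,0,0],[0.075,0,0,0,0,0],[0.088,0,0,0,0,0],[0.096,0,0,0,0,0],[0.1,0,0,0,0,0],[0.1,0,0,0,0,0],[0.1,0,0,0,0,0]],
])

```text
clock: 6.4
tool_pos: [0.5218, 0.1592, 0.0729]
eef_rot: [[0.014, 1.0, 0.0], [1.0, -0.014, 0.0], [0.0, 0.0, -1.0]]
ft_force: [-0.6, -0.4, -0.4]
opening: 0.0507
grasp_force: 0.0
```

move_arm([
  [[-0.02,0,0,0,0,0],[-0.04,0,0,0,0,0],[-0.05,0,0,0,0,0],[-0.05,0,-0.1,0,0,0],[-0.05,0,-0.2,0,0,0],[-0.1,-0.1,-0.25,0,0,0],[-0.2,-0.1,-0.25,0,0,0],[-0.3,-0.1,-0.25,0,0,0],[-0.4,-0.1,-0.25,0,0,0],[-0.5,-0.1,-0.25,0,0,0]],
])

```text
clock: 7.65
tool_pos: [0.468, -0.0919, 0.1981]
eef_rot: [[0.014, 1.0, 0.001], [1.0, -0.014, -0.0], [-0.0, 0.001, -1.0]]
ft_force: [0.8, 0.6, -0.4]
opening: 0.0505
grasp_force: 0.0
```

move_arm([
  [[-0.1,0,0,0,0,0],[-0.2,0,0,0,0,0],[-0.3,0,0,0,0,0],[-0.3,0,0,0,0,0]],
])

```text
clock: 8.15
tool_pos: [0.4659, -0.2431, 0.1978]
eef_rot: [[0.017, 1.0, 0.0], [1.0, -0.017, -0.001], [-0.001, 0.0, -1.0]]
ft_force: [-0.0, 0.7, 0.1]
opening: 0.0503
grasp_force: 0.0
```

```bash
python3 - <<'E'
from h import *
a=tile();delta((.52,.16,.073))
cv2.imwrite("pics/f.png",cv2.resize(a["color"][150:250,150:400],None,fx=3.2,fy=3.2,interpolation=cv2.INTER_CUBIC)[:,:,::-1])
E
```

```text
tile_white 0.81 (((287.95904541015625, 177.919677734375), (142.961181640625, 94.94474029541016), 28.466033935546875), (206, 245, 45, 45))
tile_white 0.75 (((521.1992797851562, 245.1403045654297), (150.31698608398438, 100.7987060546875), 89.38587951660156), (186, 182, 49, 32))
tile_white 0.66 (((507.48345947265625, 371.0567932128906), (97.65186309814453, 144.23890686035156), 43.21616744995117), (145, 177, 43, 50))
 pin 0.8 [0.52  0.389 0.004]
 pin 0.69 [0.522 0.244 0.07 ]
 pin 0.63 [ 0.288  0.188 -0.004]
board 0.89 (((513.2776489257812, 5.52655029296875), (529.3555297851562, 162.54412841796875), 89.24446105957031), (202, 176, 166, 53))
 pin 0.62 [ 0.514 -0.03   0.   ]
8.4 [ 0.4661 -0.239   0.1978] d [0.7991 0.0979 0.2498] [-0.0002 -0.0003  0.001 ] F [ 0.1 -0.2 -0.1] op 0.050469030439272304
```

View pics/f.png

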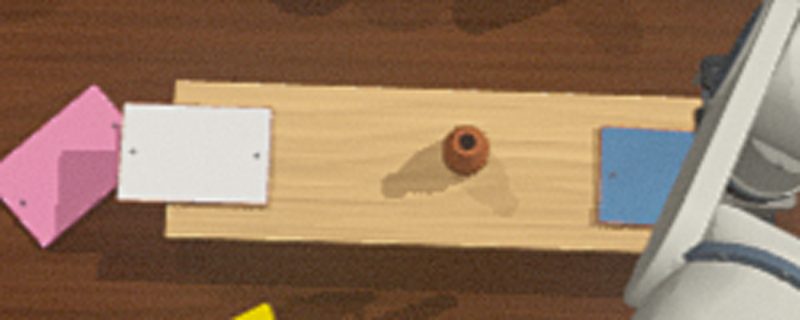

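The white tile (119–270 px) sticks out past the board's end (about 170 px) by about 50 mm. It is straight and within the board's sides, about 5 mm off the centre line. The vase hasn't moved and the arm is clear.

```bash
python3 -c "
from bench import *
print(sign_off())"
```

```text
the job is handed in; nothing more can be done
None
```

I pushed the white tile out over the left end of the board until about 49 mm of its 150 mm length sticks out, and handed the job in. It lies straight along the board, about 5 mm off the centre line, and nothing else appears to have been moved; sign-off returned no verdict.

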